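# Set the extraction selector to red and lock it

### The job

Turn the dust-extraction selector so that its pointer bar clicks into the position with the red tag, by pushing the bar if you like. Then lock it: turn the orange wing knob clockwise until it goes tight and clicks, and stop there, after three clicks at most. Leave the bottle, tin, jar, can, tape and sanding block where they are, and let go of everything.

Things in the scene. Friction and masses are not known exactly. Their poses are not given: they have to be found in the camera images.
- housing: Grey dust-extraction box fixed on the bench, 300 x 420 x 70 mm. Origin: underside, below the selector's axis; z up. It spans x -150..150, y -150..270 mm in its own frame; flat top 70 mm above the bench. Own -x is its front (roughly towards the robot), with five black pipe stubs sticking out 33 mm; one stub at the back sticks out 48 mm. The lock's vertical axis is at own (0, 190 mm).
- selector (a joint): Selector angle about the vertical axis through the housing's origin. 0 rad = bar along the housing's -x; positive counter-clockwise from above. Detents each 36 deg: 0, +-0.628, +-1.257, +-1.885 rad; stops at +-2.0. Up to 0.3 N m takes it over the hump half-way between two, then it pulls itself into the next and stays. Starts near -0.63, 0 or 0.63 (no tags there).
- selector_hub (a point): Top centre of the black selector's hub (30 mm radius), on its axis, 37 mm above the housing's top. Its bar handle, like a clock hand with a white line on top, is 20 mm wide, reaches 105 mm from the axis on one side only, and its sides lie 9 to 35 mm above the housing's top. The point's own -x runs along the bar to its tip.
- selector_index (a point): Point on the selector bar's centre line produced, 125 mm from the axis, at the level of the housing's top: it lies over a colour tag's centre when the selector is set to that tag.
- red_mark (a point): Top centre of the red tag, a 32 mm disc 4 mm thick fixed on the housing's top, 125 mm from the selector's axis, at one of the four positions +-1.257 or +-1.885 rad. Blue, green and yellow tags take the other three.
- lock (a joint): Clamping screw under the orange wing, clockwise from above positive, stop (tight) at 1.5 rad; starts loose at 0.7 to 1.2 rad and takes 0.05 N m to turn. Its axis is vertical.
- lock_slip (a joint): Slip of the orange wing on its screw, rad, clockwise positive, 0 at the start. The wing turns the screw until the screw is at its stop; beyond that the wing slips at about 0.12 to 0.18 N m, one click each 0.314 rad, and does not slip before. Turned back, it unscrews the lock.
- lock_wing (a point): Orange wing knob: a bar 66 mm long, 14 mm thick, its sides rising 17 to 51 mm above the housing's top, on a round hub 42 mm wide and 25 mm high. The point is on the axis, 38 mm above the housing's top; its own x axis runs along the bar, z up.
- glue_center (a point): Loose standing glue bottle, white with green, 64 mm diameter, 200 mm tall, on the bench beside the housing's right (-y) side; point at its centre.
- tin_center (a point): Loose orange and metal tin, 48 mm diameter, 110 mm tall, standing on the right front corner of the housing's top; point at its centre.
- jar_center (a point): Loose amber jar, 56 mm diameter, 110 mm tall, standing on the back of the housing's top; point at its centre.
- can_center (a point): Loose blue and metal can, 60 mm diameter, 190 mm tall, on the bench beyond the housing's left (+y) side; point at its centre.
- tape_center (a point): Loose roll of blue tape, 76 mm diameter, 25 mm high, lying on the housing's top behind the lock; point at its centre.
- sander_center (a point): Loose sanding block, 122 x 64 x 44 mm, on the bench to the right; point at its centre.

How it is judged:
By the outcome, as a careful person would: the job done as asked, in the order asked, and still so for the second after the job is handed in, with the robot touching nothing.
It also fails if it takes over 51 s, if anything falls off the work surface, if the arm or the gripper's body presses on something with over 40 N, if the wrist force passes 120 N, or if a joint passes its speed limit or range.

### The arm

A 6-joint arm with a two-finger parallel gripper is mounted at the origin on the work surface. World frame = base frame: x ahead of the robot, y to its left, z up, the work surface at z = 0. Lengths are in m, angles in rad, forces in N, time in s.
With the tool pointing down it reaches from about 0.35 to 0.975 m from the base axis. Payload 17.4 kg.
Tool frame: the origin (TCP) lies midway between the tips of the shut fingers; the grasp point (between the pads) lies 19 mm behind it; z points along the fingers, y is the direction in which the jaws open and shut (so a half turn about z gives the same grasp; the last joint's range is limited). The gripper opens to 85 mm and grips with 20 to 120 N. Pads are 22 mm wide; open, the fingers measure 114 mm over their backs; the gripper's body (76 mm by 85 mm) begins 54 mm behind the grasp point. The pads swing forward as they close: fully open they stand 13 mm farther back than shut.
Start: joints at [1.105, 0.116, 1.442, -0, 1.584, -0.038], TCP at [0.28, 0.614, 0.201] pointing down, gripper open.
Joint ranges: [-2.83, 2.83], [-0.83, 2.19], [0.07, 2.5], [-1.14, 4.28], [0.01, 3], [-2.97, 2.97]. Speed limits (rad/s): [1.89, 1.89, 2.22, 3.14, 3.14, 3.14].

### API

Orientations are given as [roll, pitch, yaw] about the fixed x, y, z axes, in that order (R = Rz(yaw) Ry(pitch) Rx(roll)).
In Python, from workcell import arm, snapshot, get_calibration, job gives the robot as it stands. The module is installed in compiled form; this text tells all that it offers.
- The arm moves only by the tool carry_out, never from a script. Its argument "steps" is text: rows parted by semicolons, each of 5 numbers parted by spaces: the shift along the world's x, y, z in cm, then the turn about the world's z in rad, then the closure in counts, from 0 (fully open) to 255 (shut). A call has 1 to 10 rows; each row shifts and turns the commanded pose from where the row before left it; what a row does not reach is not made up. A row lasts 1/10 s, in which the tool goes at most 50 mm and 8.59 degrees, less where a joint would pass 70% of its speed; a pose out of reach is approached as far as the arm can. A call with a gripper value outside its range is refused whole. The fingers move at their own pace and stop on an object; the grip force is fixed at half the most. Time passes only in rows, so rows that do not move let the fingers close. It gives the time, the measured TCP pose, the force and the opening at its end, in the units of the state.
- arm.get_state(): the state, without advancing time (a new reading comes with each control period).
- snapshot(name): name is "scene" or "top"; returns the picture (400x640x3 uint8, red, green, blue); there is no depth.
- get_calibration(name): a dict with "K" (3x3 intrinsics, pixels), "rvec" (rotation vector, rad) and "tvec" (3), from world to camera coordinates, as OpenCV has them. Camera axes: x right, y down, z forward; pixel columns grow to the right and rows downward; lengths in m; the calibration is good to about 2 mm. A picture is of the moment at which its call begins. get_calibration takes no time and is no camera call.
- job.close_job(): hands the job in, once; it reports no verdict.
The state is a dict: "clock": time; "joints": joint angles; "qvel": joint speeds; "tau": joint torques, N m; "position": TCP position; "ee_rot": TCP orientation; "force": force on the tool from outside, world axes, zero at the start; "ft_torque": the same for the moment, N m; "finger_gap": finger opening in m.
Only numpy, scipy, OpenCV 4.12 (cv2) and the standard library are available. Lean on these libraries where they do the work, as an engineer would, in place of code of your own. Each camera call takes 0.05 s, during which the arm holds its last target.

## Working session

There is one attempt and no reset: what is moved stays moved. The work goes in short steps, Python scripts to look and compute and a tool call to move; the robot and the scene stay as the last step left them, time stands still between calls to the robot, and variables do not carry over. Pictures are saved under pics/ and viewed, and the job is handed in when it is done.

Besides the shell and the picture viewer there is one more tool, called as name(argument=value, ...) on one line, values as JSON. carry_out: Moves the arm, as the interface text tells. Its arguments: {"type":"object","properties":{"steps":{"type":"string"}},"required":["steps"]}

```bash
mkdir -p pics; cat > h.py <<'E'
import numpy as np, cv2
from workcell import arm, snapshot, get_calibration, job
def ray(cam,uv,z):
    c=get_calibration(cam);K=np.array(c["K"]);R=cv2.Rodrigues(np.array(c["rvec"],float))[0];t=np.array(c["tvec"],float).ravel()
    d=R.T@np.linalg.inv(K)@np.array([uv[0],uv[1],1.]);o=-R.T@t
    return o+d*(z-o[2])/d[2]
def proj(cam,p):
    c=get_calibration(cam)
    return cv2.projectPoints(np.array(p,float).reshape(-1,3),np.array(c["rvec"],float),np.array(c["tvec"],float),np.array(c["K"],float),None)[0].reshape(-1,2)
def snap(cam,name):
    im=snapshot(cam);cv2.imwrite(f"pics/{name}.png",im[:,:,::-1]);return im
E
python3 - <<'E'
from h import *
print(arm.get_state())
for c in("scene","top"):
    snap(c,c+"0");k=get_calibration(c);print(k)
E
```

```text
{'clock': 0.0, 'joints': array([ 1.10519705e+00,  1.16431795e-01,  1.44225709e+00,  1.19084463e-05,
        1.58401663e+00, -3.78217638e-02]), 'qvel': array([-0.00016514, -0.00113958,  0.00159645,  0.00172346,  0.00096293,
       -0.00023146]), 'tau': array([-2.38199478e-03, -7.31975627e+01, -6.32484841e+01, -2.87308476e-04,
        5.84695983e-03,  2.61268315e-05]), 'position': array([0.27993749, 0.61396052, 0.19990381]), 'ee_rot': array([-3.14048103e+00, -5.39796065e-05,  2.71381527e+00]), 'force': array([-0.09544187, -0.16919157, -0.45607469]), 'ft_torque': array([-0.01775918,  0.02818616,  0.05679515]), 'finger_gap': 0.0849935364266857}
{'K': array([[384.82311512,   0.        , 316.21309628],
       [  0.        , 384.82311512, 202.31291637],
       [  0.        ,   0.        ,   1.        ]]), 'rvec': array([ 1.80225721,  1.85187375, -0.65137109]), 'tvec': array([-0.00569888, -0.34851567,  1.58961678])}
{'K': array([[471.65983591,   0.        , 311.99071724],
       [  0.        , 471.65983591, 194.42331979],
       [  0.        ,   0.        ,   1.        ]]), 'rvec': array([ 2.20463932, -2.15149721,  0.08070698]), 'tvec': array([-0.00566473,  0.57475227,  1.23525356])}
```

View pics/scene0.png

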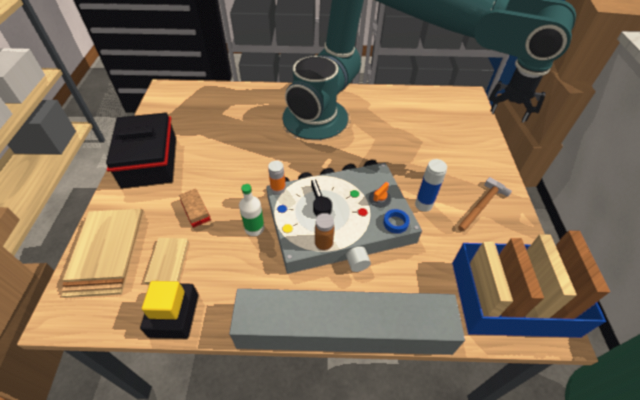

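View pics/top0.png

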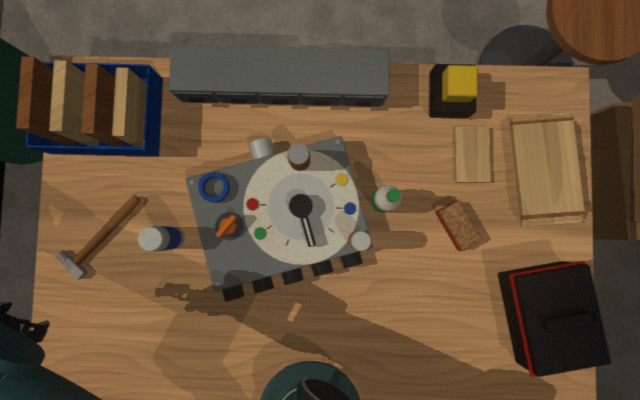

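The top view shows the hub at about (301,206) and the bar pointing to (311,245). Red is at (252,204), green at (260,233), blue at (350,209) and yellow at (342,180). The wing is at (228,225), the tape at (214,187), the jar at (298,157) and the tin at (361,241). Next I measure these.

```bash
python3 - <<'E'
from h import *
im=cv2.imread("pics/top0.png")
cv2.imwrite("pics/topz.png",cv2.resize(im[130:305,170:400],None,fx=3.4,fy=3.4,interpolation=cv2.INTER_CUBIC))
hsv=cv2.cvtColor(im,cv2.COLOR_BGR2HSV)
roi=np.zeros(im.shape[:2],np.uint8);roi[140:275,190:372]=255
def blob(lo,hi,x0,x1,y0,y1,name,z):
    m=cv2.inRange(hsv,lo,hi);r=np.zeros_like(m);r[y0:y1,x0:x1]=255;m&=r
    n,l,s,c=cv2.connectedComponentsWithStats(m)
    if n<2: print(name,"none");return
    i=1+np.argmax(s[1:,4]);p=ray("top",c[i],z);print(name,c[i].round(1),s[i],p.round(4));return p,(l==i)
red=blob((0,120,100),(8,255,255),240,265,190,220,"red",.074)[0]
bl=blob((105,100,80),(130,255,255),335,362,195,222,"blue",.074)[0]
gr=blob((45,80,60),(85,255,255),250,272,222,245,"green",.074)[0]
ye=blob((20,120,100),(34,255,255),330,355,168,192,"yellow",.074)[0]
# circle centre from 4 tags
P=np.array([red,bl,gr,ye])[:,:2]
A=np.c_[2*P,np.ones(4)];s=np.linalg.lstsq(A,(P**2).sum(1),rcond=None)[0];c=s[:2];print("centre",c,np.sqrt(s[2]+c@c))
for n,p in zip("rbgy",P): print(n,np.arctan2(*(p-c)[::-1]))
w,m=blob((5,150,90),(18,255,255),210,245,208,245,"wing",.121)
ys,xs=np.nonzero(m);print("wing px",cv2.minAreaRect(np.c_[xs,ys].astype(np.float32)))
q=np.array([ray("top",(x,y),.121)[:2] for x,y in zip(xs,ys)])
print(cv2.minAreaRect((q*1000).astype(np.float32)))
ev,V=np.linalg.eigh(np.cov((q-q.mean(0)).T));print(ev,V[:,1],np.arctan2(V[1,1],V[0,1]))
print("hub",ray("top",(301,206),.107),"bartip",ray("top",(311,245),.105))
for n,uv,z in(("tape",(214,187),.095),("jar",(298,157),.18),("tin",(361,241),.18),("glue",(393,196),.2),("can",(152,238),.19)): print(n,ray("top",uv,z))
E
```

```text
red [252.  203.7] [247 198  11  12 112] [0.543  0.1609 0.074 ]
blue [349.6 208.1] [345 203  11  11  95] [ 0.538  -0.0889  0.074 ]
green [259.7 232.9] [254 227  12  12 109] [0.4694 0.1386 0.074 ]
yellow [341.4 179.2] [336 174  12  12 115] [ 0.6115 -0.0665  0.074 ]
centre [0.5403845  0.03600233] 0.12483925965086472
r 1.5494710614565004
b -1.5897750485563988
g 2.1760295286364633
y -0.9640703728661845
wing [226.5 225.8] [216 215  20  22 274] [0.4848 0.215  0.121 ]
wing px ((225.9000244140625, 226.30003356933594), (15.652474403381348, 25.491172790527344), 63.43495178222656)
((485.5362548828125, 217.48324584960938), (50.95248031616211, 46.484893798828125), 2.151876211166382)
[8.67570439e-05 2.36796635e-04] [-0.75382045  0.65708046] 2.4246534532010906
hub [0.53852376 0.03440094 0.107     ] bartip [0.44275721 0.00719732 0.105     ]
tape [0.58175536 0.25517372 0.095     ]
jar [0.64955241 0.0423619  0.18      ]
tin [ 0.4568744  -0.10867842  0.18      ]
glue [ 0.56149085 -0.17818898  0.2       ]
can [0.4520619  0.37245004 0.19      ]
```

```bash
python3 - <<'E'
import cv2
im=cv2.imread("pics/scene0.png")
cv2.imwrite("pics/scenez.png",cv2.resize(im[140:280,250:450],None,fx=4,fy=4,interpolation=cv2.INTER_CUBIC))
E
```

```text
(no output)
```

View pics/topz.png

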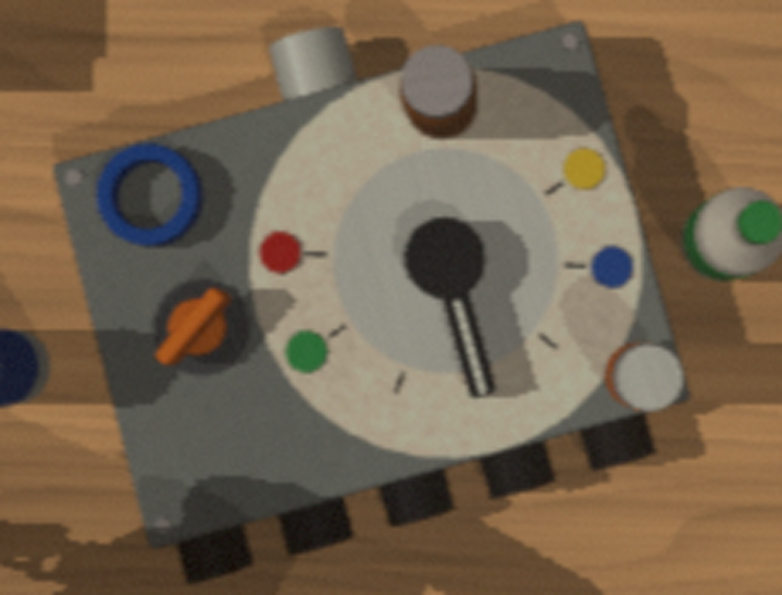

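View pics/scenez.png

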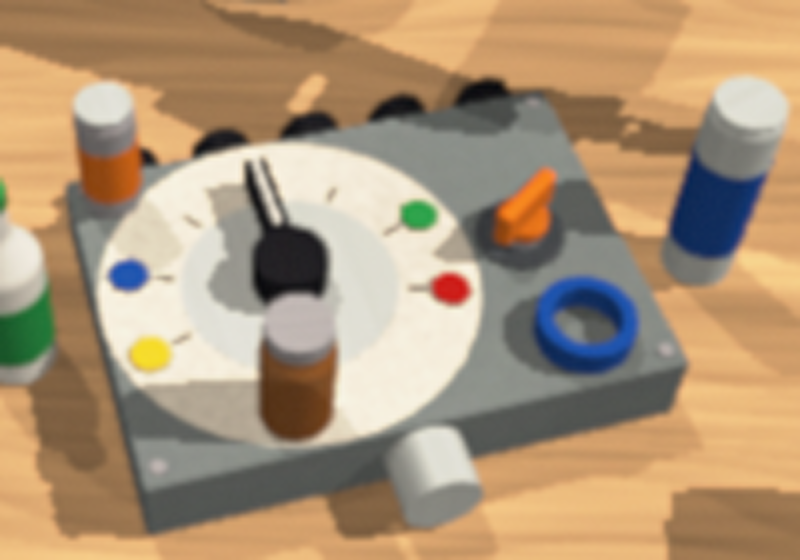

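Bar is at 0, red at −1.885 (selector). So push the bar clockwise from its −y side. First lift clear of the can and travel with the fingers shut.

carry_out(steps="0 0 5 0 255; 0 0 5 0 255; 1 -4 0 0 255; 1 -4 0 0 255; 1 -4 0 0 255; 1 -4 0 0 255; 1 -4 0 0 255; 1 -4 0 0 255; 1 -4 0 0 255; 1 -4 0 0 255")

```text
clock: 1.1
position: [0.36, 0.2926, 0.3003]
ee_rot: [-3.141, -0.0, 2.714]
force: [0.5, -0.5, -0.1]
finger_gap: -0.0001
```

carry_out(steps="1 -4 0 0 255; 1 -4 0 0 255; 1 -4 0 0 255; 1 -4 0 0 255; 1 -4 0 0 255; 1 -4 0 0 255; 1.5 -4 0 0 255; 2 -3.5 0 0 255; 0 0 0 0 255; 0 0 0 0 255")

```text
clock: 2.1
position: [0.455, -0.0214, 0.3001]
ee_rot: [-3.141, -0.001, 2.712]
force: [-0.3, 0.9, 0.2]
finger_gap: 0.0002
```

```bash
python3 - <<'E'
from h import *
c=np.array([.5404,.036]);u=lambda a:np.array([np.cos(a),np.sin(a)])
s=arm.get_state();print(s["position"],s["ee_rot"],s["finger_gap"],s["force"],s["ft_torque"])
for i,(f,o) in enumerate([(3.43,.038)]+[(a,.027) for a in np.linspace(3.43,1.65,19)]):
    p=c+.08*u(f)+o*u(f+np.pi/2)
    print(i,round(f,2),(p*100).round(2), ((p-q)*100).round(2) if i else ((p-s["position"][:2])*100).round(2)); q=p
E
```

```text
[ 0.45502997 -0.02136656  0.30013413] [-3.14140598e+00 -1.10583580e-03  2.71197283e+00] 0.0001870097576423123 [-0.28518965  0.86431462  0.18363699] [0.001647   0.03416546 0.02154259]
0 3.43 [47.45 -2.32] [ 1.95 -0.18]
1 3.43 [47.14 -1.26] [-0.31  1.05]
2 3.33 [46.69 -0.56] [-0.45  0.71]
3 3.23 [46.32  0.19] [-0.37  0.75]
4 3.13 [46.02  0.97] [-0.3   0.78]
5 3.03 [45.8   1.77] [-0.22  0.8 ]
6 2.94 [45.66  2.59] [-0.14  0.82]
7 2.84 [45.6   3.43] [-0.06  0.83]
8 2.74 [45.62  4.26] [0.02 0.83]
9 2.64 [45.73  5.09] [0.11 0.83]
10 2.54 [45.92  5.9 ] [0.19 0.81]
11 2.44 [46.18  6.69] [0.27 0.79]
12 2.34 [46.53  7.45] [0.34 0.76]
13 2.24 [46.94  8.18] [0.42 0.72]
14 2.14 [47.43  8.85] [0.49 0.68]
15 2.05 [47.98  9.48] [0.55 0.63]
16 1.95 [48.59 10.05] [0.61 0.57]
17 1.85 [49.26 10.56] [0.66 0.51]
18 1.75 [49.97 11.  ] [0.71 0.44]
19 1.65 [50.72 11.36] [0.75 0.37]
```

carry_out(steps="1 -0.1 -4 0 255; 1 -0.1 -4 0 255; 0 0 -4 0 255; 0 0 -4 0 255; 0 0 -3 0 255; 0 0 -2.2 0 255; 0 0 0 0 255; 0 0 0 0 255")

```text
clock: 2.9
position: [0.4751, -0.0221, 0.0895]
ee_rot: [3.141, 0.0, 2.715]
force: [-1.0, 0.2, 0.5]
finger_gap: -0.0003
```

carry_out(steps="-0.3 1 0 0 255; -0.4 0.7 0 0 255; -0.4 0.8 0 0 255; -0.3 0.8 0 0 255; -0.2 0.8 0 0 255; -0.2 0.8 0 0 255; 0 0.8 0 0 255; 0 0.8 0 0 255; 0.1 0.8 0 0 255; 0.2 0.8 0 0 255")

```text
clock: 3.9
position: [0.4602, 0.0589, 0.0886]
ee_rot: [-3.142, -0.0, 2.714]
force: [-0.4, -0.4, -0.1]
finger_gap: -0.0001
```

```bash
python3 - <<'E'
from h import *
im=snap("top","t1");s=arm.get_state();print(s["position"],s["force"],s["clock"])
cv2.imwrite("pics/t1z.png",cv2.resize(im[130:305,170:400,::-1],None,fx=3.4,fy=3.4,interpolation=cv2.INTER_CUBIC))
E
```

```text
[0.46042688 0.0595976  0.08859754] [ 0.05407578  0.96494233 -0.2473805 ] 3.95
```

View pics/t1z.png

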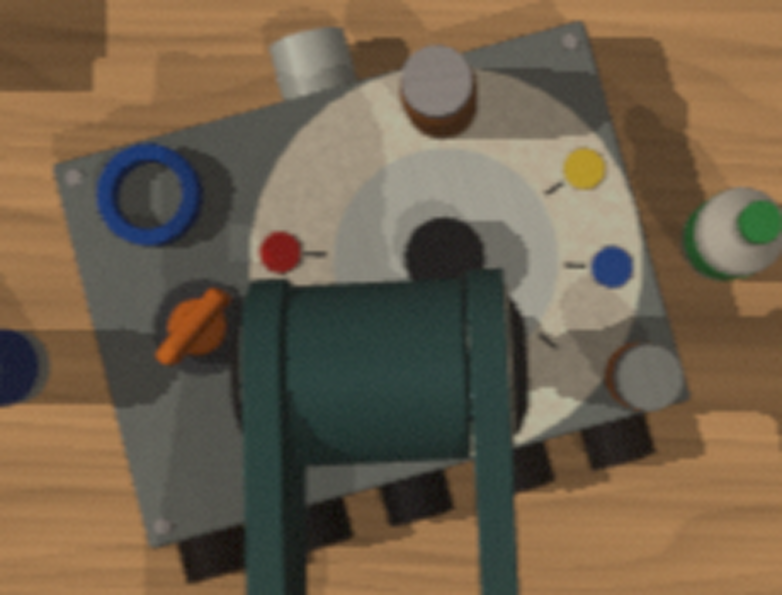

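The arm hides the bar, but nothing else has moved. I continue the arc past the last hump.

carry_out(steps="0.2 0.8 0 0 255; 0.3 0.8 0 0 255; 0.4 0.7 0 0 255; 0.5 0.7 0 0 255; 0.5 0.6 0 0 255; 0.6 0.6 0 0 255; 0.7 0.5 0 0 255; 0.7 0.4 0 0 255; 0.7 0.3 0 0 255; 0 0 0 0 255")

```text
clock: 4.95
position: [0.5067, 0.1124, 0.0884]
ee_rot: [-3.141, -0.0, 2.714]
force: [0.1, -0.3, 0.5]
finger_gap: 0.0003
```

```bash
python3 - <<'E'
from h import *
im=snap("scene","s2");s=arm.get_state();print(s["position"],s["force"],s["clock"])
cv2.imwrite("pics/s2z.png",cv2.resize(im[140:280,250:450,::-1],None,fx=4,fy=4,interpolation=cv2.INTER_CUBIC))
E
```

```text
[0.50628334 0.11218359 0.08841525] [0.48714901 0.07985398 0.29079792] 5.0
```

View pics/s2z.png

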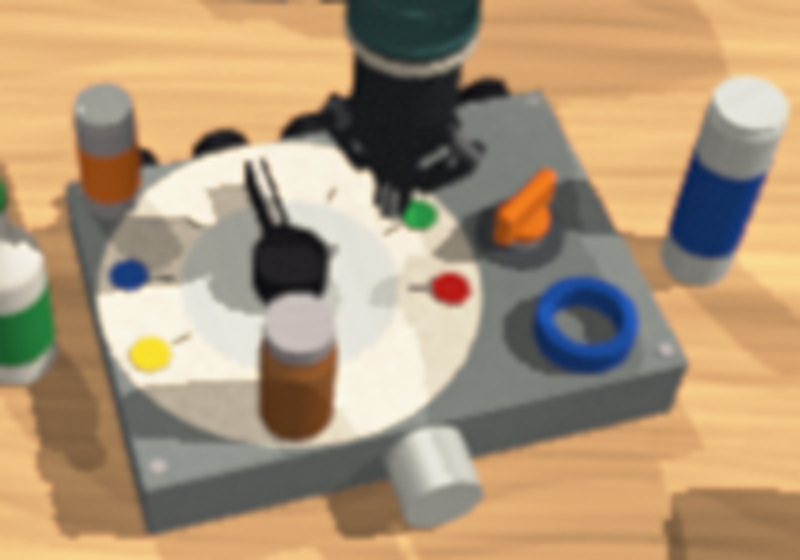

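The bar has not moved; it still points to 0. I check where the fingertip actually is against the reported pose.

```bash
python3 - <<'E'
from h import *
s=arm.get_state();p=s["position"]
q=proj("scene",[p,p+[0,0,.07],[.5404,.036,.107],[.5404-.1*np.cos(.29),.036-.1*np.sin(.29),.105]]);print(q,(q-[250,140])*4)
print(s["joints"],s["clock"])
# detection of bar tip etc in the scene view
E
```

```text
[[346.50436696 199.38889064]
 [348.0960227  184.41793704]
 [322.02815768 203.57430016]
 [313.51205266 180.40377959]] [[386.01746784 237.55556255]
 [392.38409079 177.67174817]
 [288.11263073 254.29720064]
 [254.04821062 161.61511838]]
[ 1.68904981e-01 -1.76355589e-01  1.91077293e+00 -6.51582462e-05
  1.40769872e+00 -9.74111875e-01] 5.0
```

```bash
python3 - <<'E'
from h import *
im=cv2.imread("pics/s2.png");x0,y0=310,140
z=cv2.resize(im[140:215,310:400],None,fx=8,fy=8,interpolation=cv2.INTER_CUBIC)
z=cv2.convertScaleAbs(z,alpha=1.5,beta=20)
p=arm.get_state()["position"]
for h in(0,.02,.04,.06):
    q=(proj("scene",[p+[0,0,h]])[0]-[x0-.5,y0-.5])*8;cv2.circle(z,tuple(int(v) for v in q),4,(0,0,255),-1)
cv2.imwrite("pics/s2zz.png",z)
E
```

```text
(no output)
```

View pics/s2zz.png

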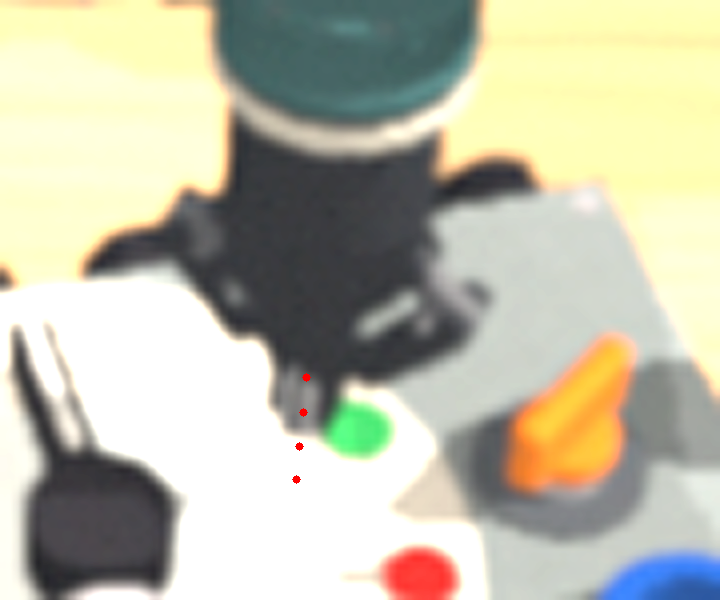

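```bash
python3 - <<'E'
from h import *
R0=[0.27994,0.61396,0.1999]
out=[]
for cam,(x0,y0) in(("top",(0,270)),("scene",(470,60))):
    im=cv2.imread(f"pics/{cam}0.png")[y0:y0+75,x0:x0+90]
    z=cv2.convertScaleAbs(cv2.resize(im,None,fx=4.4,fy=4.4,interpolation=cv2.INTER_CUBIC),alpha=2,beta=20)
    for k in range(0,90,10): cv2.putText(z,str(x0+k),(int(k*4.4),10),0,.3,(255,255,255))
    for h in(0,.03,.06,.09):
        q=(proj(cam,[np.array(R0)+[0,0,h]])[0]-[x0-.5,y0-.5])*4.4;cv2.circle(z,tuple(int(v) for v in q),3,(0,0,255),-1)
    out.append(z)
    c=get_calibration(cam);print(cam,-cv2.Rodrigues(c["rvec"])[0].T@c["tvec"])
cv2.imwrite("pics/start.png",np.hstack(out))
E
```

```text
top [4.74895010e-01 3.07257381e-04 1.27698796e+00]
scene [1.27315275 0.03051712 1.01317715]
```

View pics/start.png

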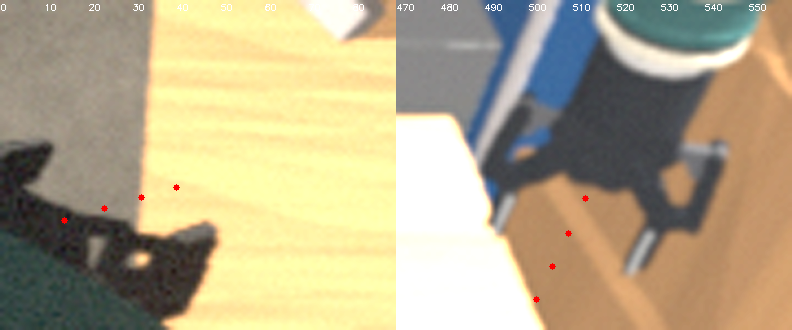

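Both start views and the current one put the real fingertips about 25 mm higher than the reported TCP, which is why they passed over the bar. I go back and descend lower, in small final steps while watching the force.

carry_out(steps="0 0 4 0 255; -1 -4 1 0 255; -1 -4 0 0 255; -1.1 -4 0 0 255; 0 -1.4 0 0 255; 0 0 -4 0 255; 0 0 -1 0 255; 0 0 -0.5 0 255; 0 0 -0.5 0 255; 0 0 0 0 255")

```text
clock: 6.0
position: [0.4753, -0.0214, 0.079]
ee_rot: [3.142, 0.0, 2.715]
force: [0.3, 0.1, -1.0]
finger_gap: -0.0001
```

carry_out(steps="0 0 -0.5 0 255; 0 0 0 0 255")

```text
clock: 6.2
position: [0.4751, -0.0216, 0.0736]
ee_rot: [-3.142, 0.0, 2.714]
force: [0.5, -0.1, 0.2]
finger_gap: -0.0001
```

carry_out(steps="0 0 -0.5 0 255; 0 0 0 0 255")

```text
clock: 6.4
position: [0.4748, -0.0218, 0.0681]
ee_rot: [-3.141, -0.001, 2.714]
force: [0.1, 0.5, 0.4]
finger_gap: -0.0003
```

```bash
python3 - <<'E'
from h import *
im=cv2.cvtColor(snap("scene","s3"),cv2.COLOR_RGB2BGR);x0,y0=270,140
z=cv2.resize(im[y0:y0+75,x0:x0+90],None,fx=8,fy=8,interpolation=cv2.INTER_CUBIC)
z=cv2.convertScaleAbs(z,alpha=1.5,beta=20)
s=arm.get_state();p=s["position"];print(p,s["force"])
for h in(0,.02,.04,.06):
    q=(proj("scene",[p+[0,0,h]])[0]-[x0-.5,y0-.5])*8;cv2.circle(z,tuple(int(v) for v in q),4,(0,0,255),-1)
cv2.imwrite("pics/s3zz.png",z)
E
```

```text
[ 0.47489859 -0.02180956  0.06831518] [-0.10753312 -0.45975952 -0.04308556]
```

View pics/s3zz.png

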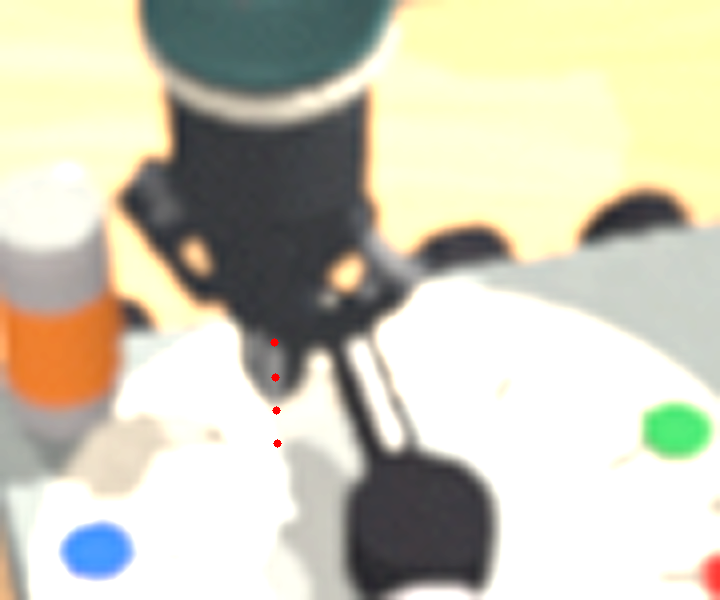

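A reading of 0.068 m without contact confirms the height offset, and the image shows the tip about 27 mm above the reported point. I go another 7 mm down and push the first section.

carry_out(steps="0 0 -0.4 0 255; 0 0 -0.3 0 255; -0.3 1 0 0 255; -0.4 0.7 0 0 255; -0.4 0.8 0 0 255; -0.3 0.8 0 0 255")

```text
clock: 7.05
position: [0.4609, 0.0118, 0.0619]
ee_rot: [-3.142, 0.001, 2.714]
force: [2.0, -1.7, 1.0]
finger_gap: -0.0
```

```bash
cat > look.py <<'E'
from h import *
import sys
n,x0,y0=sys.argv[1],int(sys.argv[2]),int(sys.argv[3])
im=cv2.cvtColor(snap("scene",n),cv2.COLOR_RGB2BGR)
z=cv2.resize(im[y0:y0+75,x0:x0+100],None,fx=7,fy=7,interpolation=cv2.INTER_CUBIC)
z=cv2.convertScaleAbs(z,alpha=1.5,beta=20)
s=arm.get_state();p=s["position"];print(p,s["ee_rot"],s["force"],s["ft_torque"],s["clock"])
q=(proj("scene",[p+[0,0,.026]])[0]-[x0-.5,y0-.5])*7;cv2.circle(z,tuple(int(v) for v in q),3,(0,0,255),-1)
cv2.imwrite(f"pics/{n}z.png",z)
E
python3 look.py s4 280 140
```

```text
[0.46044869 0.01277725 0.06186066] [3.14112687e+00 1.18112277e-04 2.71436288e+00] [-0.862209    0.56078884  0.5494258 ] [-0.00482373 -0.02102947  0.03408816] 7.1
```

View pics/s4z.png

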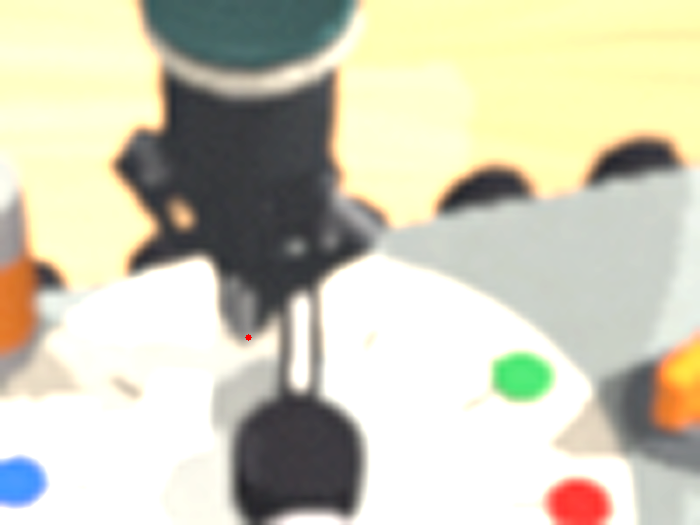

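The bar is now turning with the finger. I continue the arc.

carry_out(steps="-0.2 0.8 0 0 255; -0.2 0.8 0 0 255; 0 0.8 0 0 255; 0 0.8 0 0 255; 0.1 0.8 0 0 255; 0.2 0.8 0 0 255; 0.2 0.8 0 0 255; 0.3 0.8 0 0 255; 0.4 0.7 0 0 255; 0.4 0.7 0 0 255")

```text
clock: 8.1
position: [0.4734, 0.0899, 0.0616]
ee_rot: [3.141, -0.0, 2.714]
force: [0.2, 0.7, 0.2]
finger_gap: 0.0002
```

```bash
python3 look.py s5 290 145
```

```text
[0.47375187 0.09045531 0.06156947] [ 3.14136049e+00 -1.61084249e-04  2.71411915e+00] [ 0.29107171  0.07172848 -0.91048876] [ 0.01418024  0.01213975 -0.00884777] 8.15
```

View pics/s5z.png

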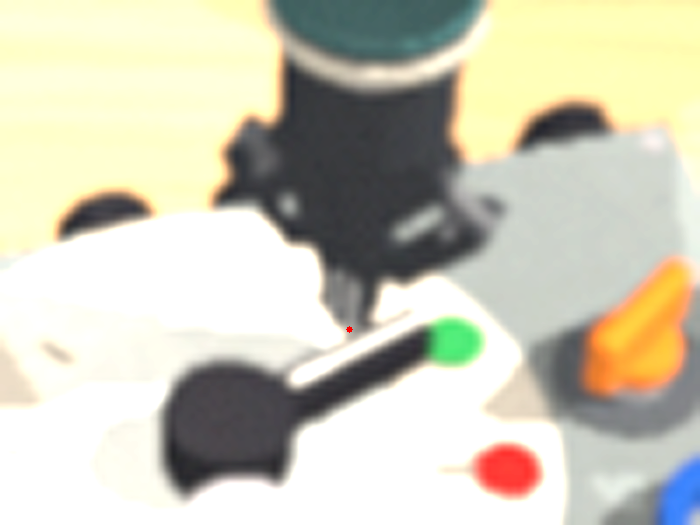

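The bar is at the green detent, so one more to go.

carry_out(steps="0.6 0.6 0 0 255; 0.6 0.6 0 0 255; 0.6 0.5 0 0 255; 0.7 0.4 0 0 255; 0.5 0.2 0 0 255; 0 0 0 0 255")

```text
clock: 8.75
position: [0.5037, 0.1125, 0.0616]
ee_rot: [3.141, -0.0, 2.714]
force: [-0.1, -0.5, -0.1]
finger_gap: -0.0001
```

```bash
python3 look.py s6 290 145
```

```text
[0.50329595 0.11232362 0.06150652] [ 3.14153145e+00 -2.43883929e-04  2.71392568e+00] [-0.30025264  0.30521247 -0.50177936] [ 0.01674095  0.01403531 -0.01308512] 8.8
```

View pics/s6z.png

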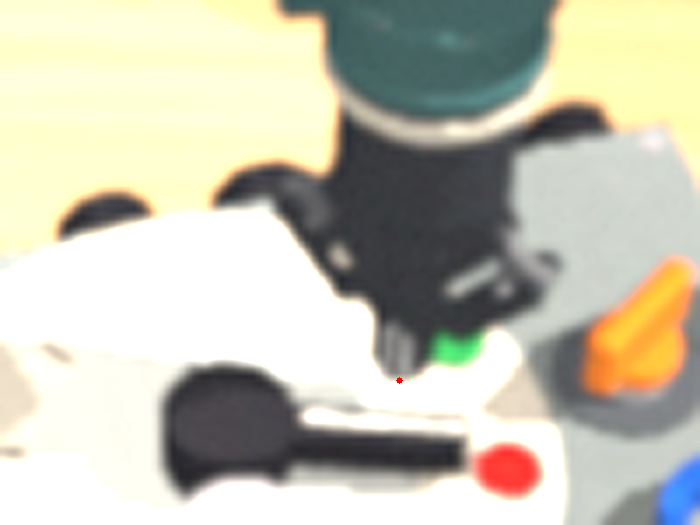

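The bar has snapped over to red. I now refine the wing's angle, then move over it.

```bash
python3 - <<'E'
from h import *
for cam,x0,y0,n in(("top",205,205,45),("scene",360,170,45)):
    im=cv2.imread(f"pics/{cam}0.png");hsv=cv2.cvtColor(im,cv2.COLOR_BGR2HSV)
    m=cv2.inRange(hsv,(5,150,0),(18,255,255));v=hsv[:,:,2].copy();v[m==0]=0
    v=v[y0:y0+n,x0:x0+n]
    t=np.percentile(v[v>0],60);ys,xs=np.nonzero(v>t)
    q=np.array([ray(cam,(x+x0,y+y0),.121)[:2] for x,y in zip(xs,ys)])
    ev,V=np.linalg.eigh(np.cov(q.T));print(cam,t,len(q),q.mean(0),np.sqrt(12*ev),np.arctan2(V[1,1],V[0,1])%np.pi)
a=ray("top",(217.06,234.4),.121);b=ray("top",(235.3,217.65),.121);print(a,b,(a+b)/2,np.arctan2(*(a-b)[1::-1]))
# scene ends from scenez zoom (4x, offset 250,140): bar top ends
a=ray("scene",(250+546/4,140+174/4),.121);b=ray("scene",(250+503/4,140+216/4),.121);print(a,b,(a+b)/2,np.arctan2(*(a-b)[1::-1])%np.pi)
E
```

```text
top 149.0 116 [0.48745165 0.21960761] [0.01466689 0.05370237] 2.491433857089425
scene 220.0 70 [0.49189351 0.21996763] [0.02733001 0.06221623] 2.750922788782005
[0.46328985 0.23730023 0.121     ] [0.50526755 0.19422956 0.121     ] [0.4842787 0.2157649 0.121    ] 2.3433441452363537
[0.46519327 0.23563104 0.121     ] [0.50928447 0.19895201 0.121     ] [0.48723887 0.21729153 0.121     ] 2.4477066150593156
```

carry_out(steps="-0.5 0 1 0 255; -0.3 0 4 0 200; -0.2 1.2 4 0 120; 0 3 1 -0.12 120; -0.4 3 0 -0.12 120; -0.4 3 0 -0.1 120; 0 0.4 0 0 120; 0 0 0 0 120")

```text
clock: 9.6
position: [0.4846, 0.2186, 0.1622]
ee_rot: [3.141, 0.0, 2.377]
force: [0.8, -0.1, -0.5]
finger_gap: 0.045
```

```bash
python3 look.py s7 330 145
```

```text
[0.48481066 0.21787623 0.16206994] [3.14142174e+00 3.16544046e-04 2.37582107e+00] [-0.32389662 -0.21795438 -0.41076099] [-0.00912025  0.02986315  0.03608343] 9.65
```

View pics/s7z.png

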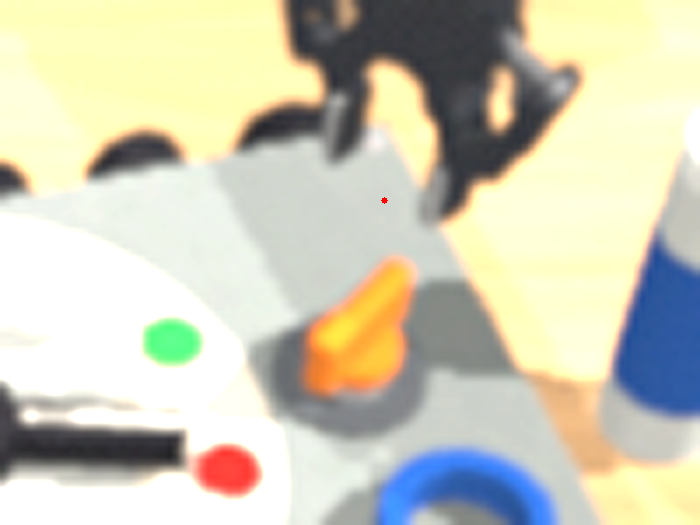

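The jaws straddle the wing and are aligned with it (2.38 against about 2.40 rad). I descend and close.

carry_out(steps="0 0 -4 0 120; 0 0 -2.5 0 120; 0 0 -1 0 120; 0 0 -0.7 0 120; 0 0 -0.5 0 120; 0 0 0 0 120")

```text
clock: 10.25
position: [0.4853, 0.2181, 0.0751]
ee_rot: [3.141, 0.0, 2.374]
force: [-0.1, 0.3, 0.6]
finger_gap: 0.0451
```

```bash
python3 look.py s8 330 145
```

```text
[0.485417   0.21814838 0.07539234] [3.14080141e+00 3.98792211e-04 2.37379526e+00] [2.30870607e-01 2.40644064e-04 2.87202387e-01] [-0.00780725 -0.01840761 -0.01824297] 10.3
```

View pics/s8z.png

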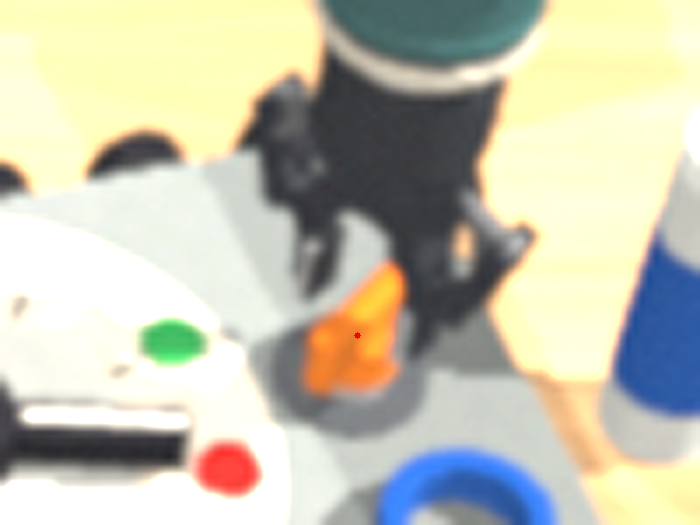

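carry_out(steps="0 0 0 0 170; 0 0 0 0 195; 0 0 0 0 210; 0 0 0 0 220; 0 0 0 0 230; 0 0 0 0 230; 0 0 0 0 230")

```text
clock: 11.0
position: [0.4851, 0.218, 0.0753]
ee_rot: [-3.142, 0.0, 2.374]
force: [-4.7, -3.2, 6.8]
finger_gap: 0.0122
```

```bash
python3 look.py s9 330 145
```

```text
[0.4850616  0.21803113 0.07527543] [-3.14150085e+00  3.26482252e-04  2.37381356e+00] [-4.98288001 -3.60561304  7.28110365] [-0.62106312  0.69290261 -0.04238886] 11.05
```

View pics/s9z.png

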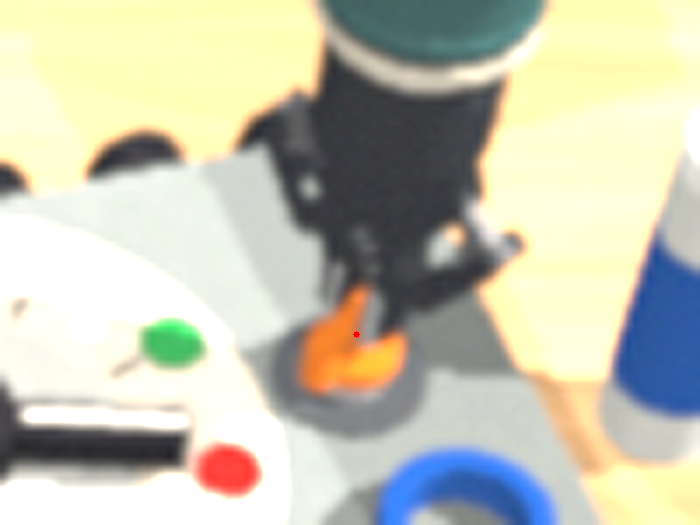

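The wing is gripped (gap 12 mm). I ease out the side force, then turn clockwise in small steps while reading the moment about z.

carry_out(steps="-0.1 -0.1 0 0 230; 0 0 0 -0.1 230; 0 0 0 -0.1 230; 0 0 0 0 230")

```text
clock: 11.45
position: [0.4848, 0.2177, 0.0753]
ee_rot: [3.139, 0.0, 2.17]
force: [3.6, 3.8, 3.4]
finger_gap: 0.0124
```

```bash
cat > st.py <<'E'
from h import *
s=arm.get_state();print(s["clock"],s["position"].round(4),s["ee_rot"][2].round(4),s["force"].round(1),s["ft_torque"].round(3),s["tau"][5].round(3),s["finger_gap"].round(4))
E
python3 st.py
```

```text
Traceback (most recent call last):
  File "st.py", line 2, in <module>
    s=arm.get_state();print(s["clock"],s["position"].round(4),s["ee_rot"][2].round(4),s["force"].round(1),s["ft_torque"].round(3),s["tau"][5].round(3),s["finger_gap"].round(4))
                                                                                                                                                       ^^^^^^^^^^^^^^^^^^^^^
AttributeError: 'float' object has no attribute 'round'
```

carry_out(steps="0 0 0 -0.1 230; 0 0 0 0 230")

```text
clock: 11.65
position: [0.4847, 0.2177, 0.0753]
ee_rot: [3.139, -0.0, 2.072]
force: [3.5, 4.4, 3.6]
finger_gap: 0.0124
```

```bash
python3 st.py
```

```text
Traceback (most recent call last):
  File "st.py", line 2, in <module>
    s=arm.get_state();print(s["clock"],s["position"].round(4),s["ee_rot"][2].round(4),s["force"].round(1),s["ft_torque"].round(3),s["tau"][5].round(3),s["finger_gap"].round(4))
                                                                                                                                                       ^^^^^^^^^^^^^^^^^^^^^
AttributeError: 'float' object has no attribute 'round'
```

carry_out(steps="0 0 0 -0.1 230; 0 0 0 0 230")

```text
clock: 11.85
position: [0.4847, 0.2177, 0.0753]
ee_rot: [3.139, -0.0, 1.972]
force: [3.8, 3.5, 3.7]
finger_gap: 0.0123
```

```bash
python3 st.py
```

```text
Traceback (most recent call last):
  File "st.py", line 2, in <module>
    s=arm.get_state();print(s["clock"],s["position"].round(4),s["ee_rot"][2].round(4),s["force"].round(1),s["ft_torque"].round(3),s["tau"][5].round(3),s["finger_gap"].round(4))
                                                                                                                                                       ^^^^^^^^^^^^^^^^^^^^^
AttributeError: 'float' object has no attribute 'round'
```

carry_out(steps="0 0 0 -0.1 230; 0 0 0 0 230")

```text
clock: 12.05
position: [0.4847, 0.2177, 0.0753]
ee_rot: [3.139, -0.001, 1.872]
force: [3.6, 3.2, 4.5]
finger_gap: 0.0125
```

```bash
python3 st.py
```

```text
Traceback (most recent call last):
  File "st.py", line 2, in <module>
    s=arm.get_state();print(s["clock"],s["position"].round(4),s["ee_rot"][2].round(4),s["force"].round(1),s["ft_torque"].round(3),s["tau"][5].round(3),s["finger_gap"].round(4))
                                                                                                                                                       ^^^^^^^^^^^^^^^^^^^^^
AttributeError: 'float' object has no attribute 'round'
```

```bash
sed -i 's/s\["finger_gap"\].round(4)/s["finger_gap"]/' st.py; python3 st.py;python3 look.py s10 330 145;python3 st.py
```

```text
12.05 [0.4847 0.2177 0.0753] 1.8725 [3.6 3.2 4.5] [ 0.65  -0.714 -0.046] 1.881 0.012474598373156648
[0.4846966  0.21765148 0.07527661] [ 3.13949501e+00 -5.67797003e-04  1.87501300e+00] [3.60177159 3.32149177 5.05142367] [ 0.66391678 -0.71155356 -0.02726016] 12.1
12.1 [0.4847 0.2177 0.0753] 1.875 [3.6 3.3 5.1] [ 0.664 -0.712 -0.027] 0.72 0.012288371209063462
```

View pics/s10z.png

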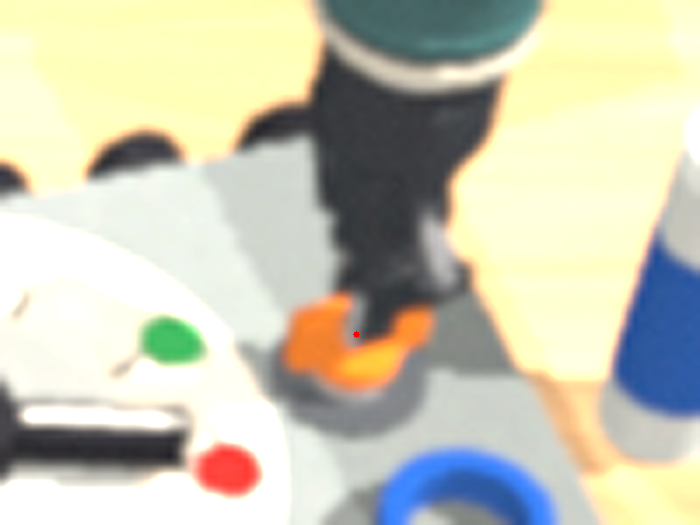

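The wing follows the gripper (0.50 rad so far). I continue in steps and read the moment after each.

carry_out(steps="0 0 0 -0.1 230")

```text
clock: 12.2
position: [0.4847, 0.2177, 0.0753]
ee_rot: [3.14, -0.001, 1.776]
force: [2.6, 2.4, 3.9]
finger_gap: 0.0125
```

```bash
python3 st.py
```

```text
12.2 [0.4847 0.2177 0.0753] 1.7758 [2.6 2.4 3.9] [ 0.635 -0.653  0.164] -4.603 0.012517903290317555
```

carry_out(steps="0 0 0 -0.1 230")

```text
clock: 12.3
position: [0.4846, 0.2176, 0.0753]
ee_rot: [3.14, -0.001, 1.672]
force: [3.5, 2.7, 4.0]
finger_gap: 0.0121
```

```bash
python3 st.py
```

```text
12.3 [0.4846 0.2176 0.0753] 1.6722 [3.5 2.7 4. ] [ 0.606 -0.606  0.079] -2.824 0.012127739032964002
```

carry_out(steps="0 0 0 -0.1 230")

```text
clock: 12.4
position: [0.4846, 0.2177, 0.0753]
ee_rot: [3.14, -0.001, 1.572]
force: [3.1, 3.3, 3.8]
finger_gap: 0.0127
```

```bash
python3 st.py
```

```text
12.4 [0.4846 0.2177 0.0753] 1.5721 [3.1 3.3 3.8] [ 0.572 -0.583  0.205] -2.504 0.012659185789471138
```

carry_out(steps="0 0 0 -0.1 230")

```text
clock: 12.5
position: [0.4846, 0.2176, 0.0753]
ee_rot: [3.14, -0.001, 1.472]
force: [2.5, 4.3, 3.4]
finger_gap: 0.0124
```

```bash
python3 st.py
```

```text
12.5 [0.4846 0.2176 0.0753] 1.472 [2.5 4.3 3.4] [ 0.637 -0.529  0.125] -2.49 0.012371490161651759
```

Mean moment over the last rows is about 0.14 N m, so it seems to be tight and slipping. A total of about 1.15 rad gives between one and three clicks wherever the stop is, so I take 0.25 rad more.

carry_out(steps="0 0 0 -0.1 230")

```text
clock: 12.6
position: [0.4846, 0.2176, 0.0753]
ee_rot: [3.14, -0.001, 1.372]
force: [2.3, 2.6, 4.7]
finger_gap: 0.0122
```

```bash
python3 st.py
```

```text
12.6 [0.4846 0.2176 0.0753] 1.372 [2.3 2.6 4.7] [ 0.581 -0.476  0.08 ] -2.596 0.01216923529911342
```

carry_out(steps="0 0 0 -0.1 230")

```text
clock: 12.7
position: [0.4846, 0.2176, 0.0753]
ee_rot: [3.14, -0.001, 1.272]
force: [1.5, 3.3, 4.5]
finger_gap: 0.0124
```

```bash
python3 st.py
```

```text
12.7 [0.4846 0.2176 0.0753] 1.272 [1.5 3.3 4.5] [ 0.544 -0.428  0.185] -2.508 0.012401722827032703
```

carry_out(steps="0 0 0 -0.06 230; 0 0 0 0 230")

```text
clock: 12.9
position: [0.4845, 0.2176, 0.0753]
ee_rot: [3.141, -0.001, 1.215]
force: [2.7, 4.8, 5.3]
finger_gap: 0.0125
```

```bash
python3 st.py; python3 look.py s11 330 145
```

```text
12.9 [0.4845 0.2176 0.0753] 1.2146 [2.7 4.8 5.3] [ 0.668 -0.51  -0.049] 1.505 0.012548583396202007
[0.48454961 0.2175892  0.07526864] [ 3.14057619e+00 -1.46551885e-03  1.21660922e+00] [2.61482138 5.1850397  5.5684069 ] [ 0.72492146 -0.53676043 -0.01744672] 12.95
```

View pics/s11z.png

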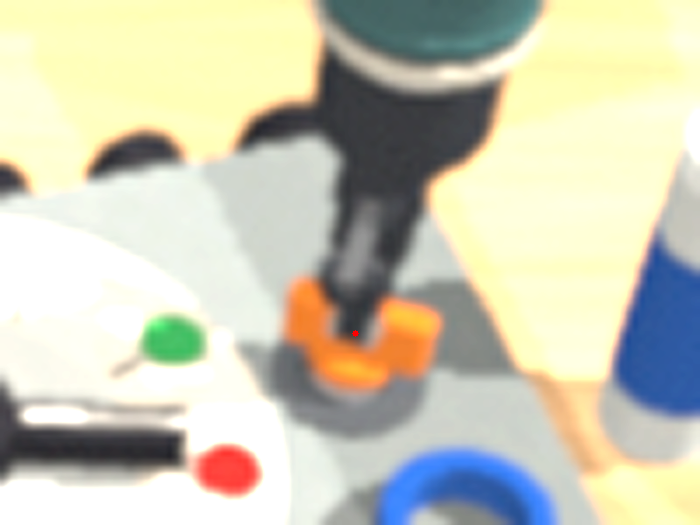

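The wing turned 1.16 rad in total. I now release, rise and retreat toward the robot.

carry_out(steps="0 0 0 0 190; 0 0 0 0 150; 0 0 0 0 120; 0 0 0 0 120; 0 0 2 0 120; 0 0 4 0 120; 0 0 5 0 120; 0 0 5 0 120; 0 0 4 0 120; -3 2 2 0 120")

```text
clock: 13.95
position: [0.4556, 0.2363, 0.2979]
ee_rot: [3.139, -0.002, 1.212]
force: [0.3, 0.7, -0.6]
finger_gap: 0.0452
```

carry_out(steps="-3 3 2 0 120; -3 4 0 0 120; -3 4 0 0 120; -3 4 0 0 120; -2 4 0 0 120; 0 4 0 0 120; 0 4 0 0 120; 0 4 0 0 120; 0 4 0 0 120; 0 0 0 0 120")

```text
clock: 14.95
position: [0.3134, 0.5904, 0.3117]
ee_rot: [-3.141, 0.003, 1.216]
force: [0.5, -0.0, -0.7]
finger_gap: 0.0452
```

```bash
python3 st.py; python3 - <<'E'
from h import *
im=snap("top","t12")[:,:,::-1];snap("scene","s12")
cv2.imwrite("pics/t12z.png",cv2.resize(im[130:305,170:400],None,fx=3.4,fy=3.4,interpolation=cv2.INTER_CUBIC))
E
```

```text
14.95 [0.3134 0.5904 0.3117] 1.2163 [ 0.5 -0.  -0.7] [-0.028  0.013 -0.018] 0.658 0.045221012203266076
```

View pics/t12z.png

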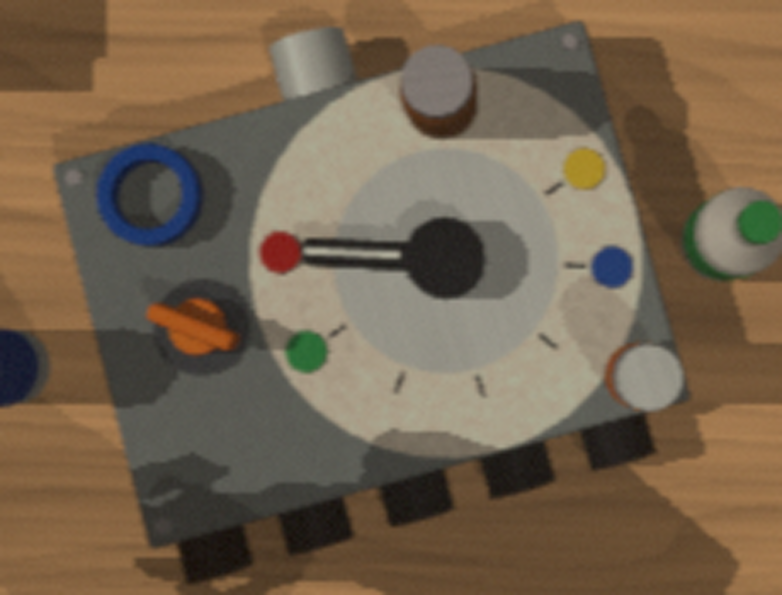

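View pics/s12.png

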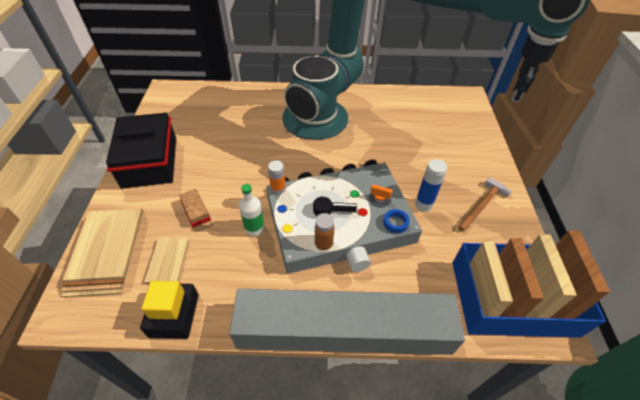

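The bar is on red and nothing else has moved. I check the wing's net turn with the same measure before and after.

```bash
python3 - <<'E'
from h import *
c=np.array([.4855,.2179])
out=[]
for n in("0","12"):
  for cam,x0,y0 in(("top",205,203),("scene",362,170)):
    im=cv2.imread(f"pics/{cam}{n}.png" if n=="0" else f"pics/{cam[0]}{n}.png")
    # rectify the z=.121 plane: 0.3 mm/px, 90 mm square; up=+x, left=+y
    W=[c+[.045,.045],c+[.045,-.045],c+[-.045,-.045],c+[-.045,.045]]
    src=proj(cam,[[*w,.121] for w in W]).astype(np.float32)
    H=cv2.getPerspectiveTransform(src,np.float32([[0,0],[300,0],[300,300],[0,300]]))
    z=cv2.warpPerspective(im,H,(300,300),flags=cv2.INTER_CUBIC);z=cv2.convertScaleAbs(z,alpha=1.4)
    cv2.circle(z,(150,150),3,(255,0,0),-1);out.append(z)
cv2.imwrite("pics/wing.png",np.vstack([np.hstack(out[:2]),np.hstack(out[2:])])[:600])
E
```

```text
(no output)
```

View pics/wing.png

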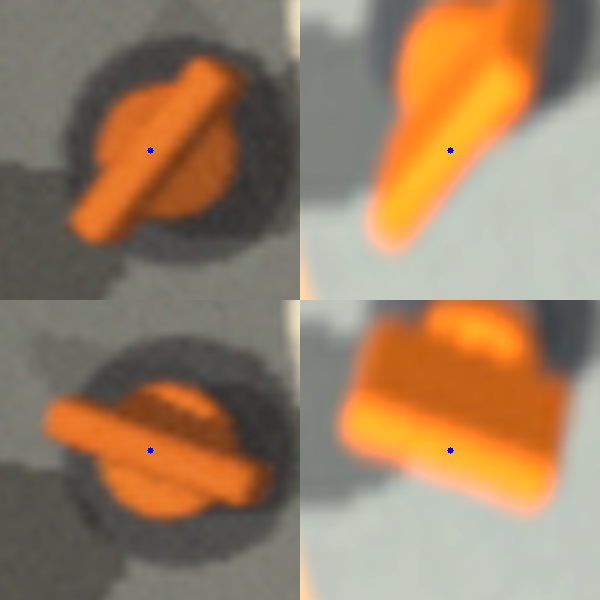

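On the rectified top face of the wing, both cameras agree: about 2.49 rad before and 1.19 rad after, a net clockwise turn of 1.30 rad. The grip itself had already turned it about 0.1 rad. With the stop 0.3 to 0.8 rad away, the slip is 0.5 to 1.0 rad, which is one to three clicks. A last numeric check, then I hand in.

```bash
python3 - <<'E'
from h import *
a=cv2.imread("pics/top0.png").astype(int);b=cv2.imread("pics/t12.png").astype(int)
for n,(x,y,r) in dict(glue=(390,198,14),tin=(360,241,9),jar=(298,157,10),tape=(214,187,15),can=(158,238,18),sander=(461,226,22)).items():
    d=np.abs(a-b).max(2)[y-r:y+r,x-r:x+r];print(n,d.max(),d.mean().round(2))
p=ray("top",(170+415/3.4,130+256/3.4),.105);q=ray("top",(170+310/3.4,130+250.5/3.4),.105);print("bar dir",np.arctan2(q[1]-p[1],q[0]-p[0]),"red 1.549")
job.close_job()
E
```

```text
glue 7 1.97
tin 5 1.83
jar 8 2.0
tape 9 2.48
can 24 2.87
sander 9 2.11
bar dir 1.5427365340089523 red 1.549
the job is handed in; nothing more can be done
```

I set the selector to the red tag, then turned the orange wing clockwise until it went tight and clicked. I let go, drew the arm clear and handed the job in at about 15 s.

- **Selector:** the bar points at 1.543 rad against 1.549 rad for the red tag, so it has clicked into place.
- **Lock:** the wing turned about 1.30 rad clockwise. The stop was 0.3 to 0.8 rad away, so the wing slipped 0.5 to 1.0 rad, which is one to three clicks. The noisy moment reading averaged about 0.14 N m over the last rows, which fits slipping at the stop. I worked out the click count; I did not observe it.
- **Other things:** the top view before and after shows the bottle, tin, jar, tape and sanding block unchanged. The can's patch changed slightly more (up to 24 grey levels); I take that to be the arm's shadow.

**What disagreed:**
- **Fingertip height:** the real fingertips were about 26 mm higher than the reported TCP. My first pass went over the bar without touching it. I corrected the height from the images and repeated the push.
- **Wing angle:** my first estimate was about 0.1 rad too low, so closing the jaws turned the wing about that much clockwise. The 1.30 rad includes this.

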